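# Sort loose tins and soap bars into their divided stock trays

### The arm

A 6-joint arm with a two-finger parallel gripper is mounted at the origin on the work surface; the furniture and walls round the work are solid. World frame = base frame: x ahead of the robot, y to its left, z up, the work surface at z = 0. Lengths are in m, angles in degrees, forces in N, time in s.
With the tool pointing down it reaches from about 0.375 to 0.9 m from the base axis. Payload 3.1 kg.
Tool frame: the origin (TCP) lies at the very end of the fingers, on their centre line; the grasp point (between the pads) lies 19 mm behind it (bot.hold_point_z is the z of the grasp point in the tool frame, in m); z points along the fingers, y is the line along which they close (so a half turn about z gives the same grasp; the last joint's range is limited). The gripper opens to 87 mm and grips with 3 to 60 N. Pads are 19 mm wide; open, the fingers measure 117 mm over their backs; the gripper's body (75 mm by 190 mm) begins 51 mm behind the grasp point.
Start: joints at [-74.112, 30.224, 82.088, -0, 67.689, -10.227], TCP at [0.275, -0.561, 0.223] pointing down, gripper open.
Joint ranges: [-176.69, 176.69], [-43.24, 126.21], [12.49, 139.97], [-82, 262], [0, 151.66], [-163.58, 163.58]. Speed limits (degrees/s): [159.86, 159.86, 180, 180, 180, 180].

### API

Orientations are given as a 3x3 rotation matrix whose columns are the frame's x, y, z axes.
In Python, from rig import bot, capture, camera_model gives the robot as it stands.
- The arm moves only by the tool apply_moves, never from a script. Its argument "plan" is text: rows parted by semicolons, each of 6 numbers parted by spaces: the shift along the tool's x, y, z in units of 0.05 m (1.0 is 0.05 m), then the turn, a rotation vector about the tool's x, y, z in units of 360 degrees (1.0 is 360 degrees). In form: dx dy dz ax ay az; .... A call has 1 to 10 rows; each row shifts and turns the commanded pose from where the row before left it, along the tool's axes as they then stand; what a row does not reach is not made up. A row lasts 1/12 s, in which the tool goes at most 41.7 mm and 7.16 degrees, less where a joint would pass 70% of its speed; a pose out of reach is approached as far as the arm can. A call with a number of a shift or a turn outside -1 to 1 is refused whole. A call with a gripper value outside its range is refused whole. "gripper" is the gripper command: -1 is shut, 1 is fully open, values between are in proportion, set as the call begins (left out, the last holds). The fingers move at their own pace and stop on an object; the grip force is fixed at half the most. Time passes only in rows, so rows that do not move let the fingers close. It gives the time, the measured TCP pose, the force, the opening and the grip force at its end, in the units of the state.
- bot.read_state(): the state, without advancing time (a new reading comes with each control period).
- capture(name): name is "scene" or "top"; returns the picture (420x560x3 uint8, red, green, blue); there is no depth.
- camera_model(name): a dict with "vertical_fov" (degrees; the focal length in pixels is half the picture's height over the tangent of half this angle, whatever the lens; pixels are square), "cx", "cy" (the principal point, pixels), "position" and "rotation" of the camera in the world. Camera axes: x right, y down, z forward; pixel columns grow to the right and rows downward; lengths in m; the calibration is good to about 2 mm. A picture is of the moment at which its call begins. camera_model takes no time and is no camera call.
- bot.hand_in(): hands the job in; it is judged then, once.
The state is a dict: "time_s": time; "joint_positions": joint angles; "qvel": joint speeds; "tau": joint torques, N m; "position": TCP position; "tcp_rot": TCP orientation; "force": force on the tool from outside, world axes, zero at the start; "moment": the same for the moment, N m; "opening": opening from 0.0 (shut) to 1.0 (fully open); "grasp_force": force on a finger pad.
Only numpy, scipy, OpenCV 4.12 (cv2) and the standard library are available. Lean on these libraries where they do the work, as an engineer would, in place of code of your own. Each camera call takes 0.05 s, during which the arm holds its last target. There are 200 camera calls.

### The job

Sort the four loose pieces of stock lying between the two divided wooden trays: stand each tin upright on the floor of the bay that suits its size in the deeper tray (the small tin in the small bay, the large tin in the large bay), and lay one soap bar flat on the floor of each bay of the shallow tray (either bar in either bay). Set every piece down rather than dropping it, let go of it, and leave the jar, the cup and the canister where they stand.

Things in the scene. Friction and masses are not known exactly. Their poses are not given: they have to be found in the camera images.
- small_tin: The smaller slip-lid tin, stone-grey: upright cylinder 52 mm in diameter, 60 mm high, about 0.14 kg. Origin: centre of its underside, z up.
- large_tin: The larger slip-lid tin, dark green: upright cylinder 64 mm in diameter, 85 mm high, about 0.16 kg. Origin: centre of its underside, z up.
- soap_a: Soap bar in a blue-grey wrap with a pale band, one of two of equal size: block 52 wide, 75 long, 34 mm high, lying flat; about 0.12 kg. Origin: centre of its underside, z up. Its 75 mm length is turned 17 deg counter-clockwise (seen from above) from the body's own y axis, its 52 mm width as much from the own x axis.
- soap_b: Soap bar in a brick-red wrap with a pale band, one of two of equal size: block 52 wide, 75 long, 34 mm high, lying flat; about 0.12 kg. Origin: centre of its underside, z up. Its 75 mm length is turned 8 deg counter-clockwise (seen from above) from the body's own y axis, its 52 mm width as much from the own x axis.
- tin_tray: Deeper dark-wood tray, grey inside, fixed, two unequal bays: outside 98 mm along its x, 172 mm along its y; walls 26 mm high, 6 mm thick (divider 24 mm high); bay floors 6 mm above table. Origin: centre of its underside, z up. Small bay: centre x = 0, y = -46 mm, inside 86 mm along x, 68 mm along y. Large bay: centre x = 0, y = +37 mm, inside 86 x 86 mm. Stands right or left.
- soap_tray: Shallow dark-wood tray, grey inside, fixed, two equal bays: outside 112 mm along its x, 186 mm along its y; walls 13 mm high, 6 mm thick (divider 11 mm high); bay floors 5 mm above table. Origin: centre of its underside, z up. Bay centres x = 0, y = -45 and +45 mm; each 100 mm along x, 84 mm along y inside. Stands on the other side from the deeper tray; both tables are equally high.
- jar: Bystander: clear glass clip-top jar, 92 mm across, 145 mm high. Origin: centre of its underside. Not to be moved.
- cup: Bystander: white coffee cup with a handle, 85 mm over the handle, 53 mm high, near the loose stock. Origin: under its middle. Not to be moved.
- canister: Bystander: white canister with lid, 79 mm across, 110 mm high. Origin: centre of its underside. Not to be moved.

How it is judged:
By the outcome, as a careful person would: the job done as asked, in the order asked, and still so for the second after the job is handed in, with the robot touching nothing.
It also fails if it takes over 120 s, if anything falls off the work surface, if the arm or the gripper's body presses on something with over 40 N, if the wrist force passes 120 N, or if a joint passes its speed limit or range.

## Working session

There is one attempt and no reset: what is moved stays moved. The work goes in short steps, Python scripts to look and compute and a tool call to move; the robot and the scene stay as the last step left them, time stands still between calls to the robot, and variables do not carry over. Pictures are saved under pics/ and viewed, at most 14 in all, crops included, and the job is handed in when it is done.

Besides the shell and the picture viewer there is one more tool, called after "Request:" by a JSON object that holds its "fn" and its "kwargs". apply_moves: Moves the arm, as the interface text tells. Its arguments: {"type":"object","properties":{"plan":{"type":"string"},"gripper":{"type":"number"}},"required":["plan"]}

```bash
mkdir -p pics; ls; python3 - <<'E'
from rig import bot,capture,camera_model
import cv2
for n in("scene","top"):
    cv2.imwrite(f"pics/{n}0.png",capture(n)[:,:,::-1]); print(n,camera_model(n))
s=bot.read_state();print(s);print(bot.hold_point_z)
E
```

```text
pics
scene {'vertical_fov': 57.08877958213507, 'cx': 278.3852733969735, 'cy': 210.31698218073254, 'position': array([0.04928557, 0.80367008, 0.50860608]), 'rotation': array([[-0.89570792, -0.19975929,  0.39724496],
       [-0.44463132,  0.40884827, -0.79696053],
       [-0.00321265, -0.8904714 , -0.45502787]])}
top {'vertical_fov': 52.41008053583798, 'cx': 280.7180921339934, 'cy': 210.51443952411466, 'position': array([ 0.23525723, -0.03152318,  1.11077527]), 'rotation': array([[ 0.00565833, -0.98107986,  0.19352079],
       [-0.99993144, -0.00356701,  0.01115344],
       [-0.01025212, -0.19357063, -0.98103277]])}
{'time_s': 0.1, 'joint_positions': array([-7.41116678e+01,  3.02754438e+01,  8.21472144e+01, -4.21683661e-04,
        6.76896252e+01, -1.02270013e+01]), 'qvel': array([ 0.03359868, -0.03668918, -0.26371048,  0.0561253 , -0.03822223,
        0.08213536]), 'tau': array([-2.16832127e-04, -4.40986454e+01, -1.77151465e+01,  6.35385141e-02,
        5.33607882e-02, -3.64911932e-05]), 'position': array([ 0.27496037, -0.56055038,  0.2216603 ]), 'tcp_rot': array([[ 8.97908667e-01,  4.40181474e-01, -5.43046368e-04],
       [ 4.40181677e-01, -8.97906758e-01,  1.88298238e-03],
       [ 3.41248956e-04, -1.92978526e-03, -9.99998080e-01]]), 'force': array([ 0.70198791, -0.98035424,  0.33930696]), 'moment': array([-0.01848587,  0.01160698, -0.04519014]), 'grasp_force': 0.0, 'opening': 0.9980354064713731}
-0.0187
```

View pics/scene0.png

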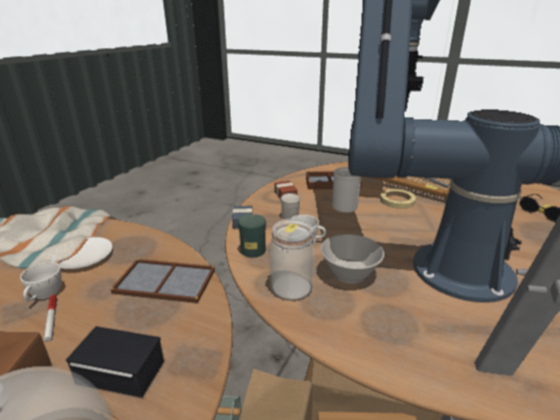

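View pics/top0.png

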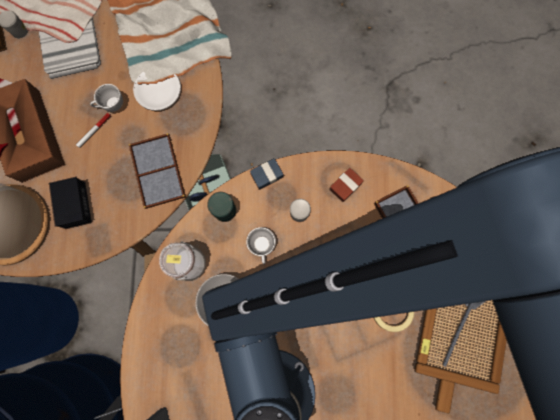

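The soap tray is on the left table at about (158,172) in the top view. The large tin is at (222,206), the small tin at (300,210), soap_a at (267,173) and soap_b at (346,183). The arm half hides the tin tray at about (400,205) and hides the canister completely.

```bash
cat > h.py <<'E'
import numpy as np, cv2
from rig import bot,capture,camera_model
def cam(n):
    m=camera_model(n); return m,210/np.tan(np.radians(m["vertical_fov"]/2))
def ray(n,uv,z):
    m,f=cam(n); uv=np.atleast_2d(uv).astype(float)
    d=np.c_[(uv[:,0]-m["cx"])/f,(uv[:,1]-m["cy"])/f,np.ones(len(uv))]@m["rotation"].T
    p=m["position"]; return p+d*((z-p[2])/d[:,2])[:,None]
def proj(n,P):
    m,f=cam(n); q=(np.atleast_2d(P)-m["position"])@m["rotation"]
    return np.c_[q[:,0]/q[:,2]*f+m["cx"],q[:,1]/q[:,2]*f+m["cy"]]
E
python3 - <<'E'
from h import *
im=capture("top")
c=im[130:280,110:430,::-1]
cv2.imwrite("pics/t1.png",cv2.resize(c,None,fx=2.5,fy=2.5,interpolation=cv2.INTER_CUBIC))
for n,uv,z in[("small",(300,210),.06),("large",(222,206),.085),("sa",(267,173),.034),("sb",(346,183),.034),("tray",(158,172),.013),("tin",(400,205),.026),("jar",(180,262),.1),("cup",(262,243),.05)]:
    print(n,ray("top",uv,z)[0].round(3))
# scene crops
c=capture("scene")[150:310,100:440,::-1]
cv2.imwrite("pics/s1.png",cv2.resize(c,None,fx=2.3,fy=2.3,interpolation=cv2.INTER_CUBIC))
E
```

```text
small [ 0.444 -0.068  0.06 ]
large [0.448 0.125 0.085]
sa [0.548 0.017 0.034]
sb [ 0.521 -0.189  0.034]
tray [0.556 0.31  0.013]
tin [ 0.465 -0.328  0.026]
jar [0.31  0.217 0.1  ]
cup [0.362 0.027 0.05 ]
```

View pics/t1.png

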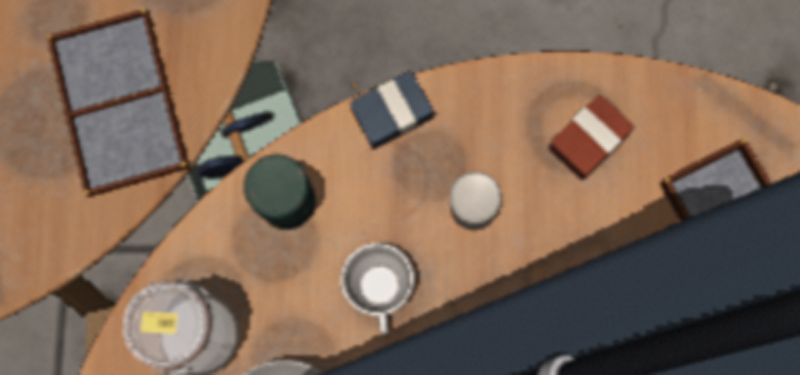

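View pics/s1.png

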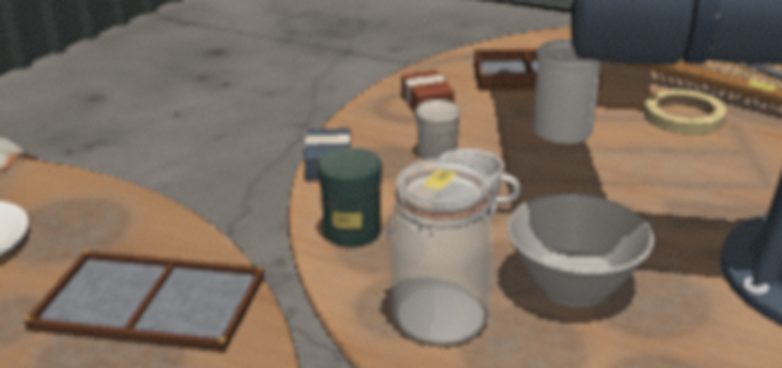

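```bash
cat > m.py <<'E'
from h import *
hsv=lambda im:cv2.cvtColor(im,cv2.COLOR_RGB2HSV).astype(int)
def blob(mask,seed,r=30):
    m=np.zeros_like(mask,np.uint8); u,v=seed
    m[v-r:v+r,u-r:u+r]=mask[v-r:v+r,u-r:u+r]
    m=cv2.morphologyEx(m,cv2.MORPH_CLOSE,np.ones((3,3)))
    c=max(cv2.findContours(m,0,cv2.CHAIN_APPROX_NONE)[0],key=cv2.contourArea)
    return c[:,0,:]
def rect(P):
    (c,s,a)=cv2.minAreaRect((P[:,:2]*1000).astype(np.float32)); return np.round(c,1),np.round(s,1),round(a,1)
E
python3 - <<'E'
from m import *
im=capture("top");H=hsv(im);h,s,v=H[...,0],H[...,1],H[...,2]
for n,(x,y) in dict(small=(300,210),smallside=(300,217),large=(222,204),lside=(226,220),sa=(258,173),saside=(262,185),band=(269,172),sb=(340,180),sbside=(340,197),wood=(320,210),wood2=(240,180),traywall=(133,160),trayfl=(150,160),tedge=(275,150)).items(): print(n,H[y,x])
wood=(h<16)&(s>70)&(s<190)&(v>110)
nw=(~wood)
for n,sd,r,z in[("small",(300,210),16,.06),("large",(222,206),20,.085)]:
    c=blob(nw,sd,r); P=ray("top",c,z); print(n,rect(P),cv2.minEnclosingCircle((P[:,:2]*1000).astype(np.float32)),rect(ray("top",c,0)))
sa=((h>85)&(h<130)&(s>40))|((s<75)&(v>150))
sb=((h<9)|(h>170))&(s>150)&(v<190)|((s<75)&(v>150))
for n,m,sd in[("sa",sa,(267,173)),("sb",sb,(346,183))]:
    c=blob(m,sd,22);P=ray("top",c,.034);print(n,rect(P),c.min(0),c.max(0))
    hu=cv2.approxPolyDP(cv2.convexHull(c),1.5,True)[:,0];print(hu.tolist(),(ray("top",hu,.034)[:,:2]*1000).round().tolist())
m=(~((h<16)&(v>120)))|(v<110)
c=blob(m,(158,172),40);
for z in(.013,):print("tray",rect(ray("top",c,z)),c.min(0),c.max(0))
fl=((s<60)&(v>70)&(v<180))
for sd in[(152,157),(160,187)]:
    c=blob(fl,sd,26);print("bay",rect(ray("top",c,.005)),c.min(0),c.max(0))
print("canister base",ray("scene",(345,207),0),"top",ray("scene",(346,172),.11))
E
```

```text
small [ 17  32 201]
smallside [ 16  34 175]
large [70 43 88]
lside [72 55 23]
sa [106  47  92]
saside [108  49  68]
band [ 18  31 221]
sb [  7 161 136]
sbside [  6 165  65]
wood [ 13 115 178]
wood2 [ 14 119 191]
traywall [  9 151  93]
trayfl [120  10 125]
tedge [ 14  34 114]
small (array([444.2, -68. ]), array([56.3, 50.2]), 0.2) ((444.4710693359375, -66.88239288330078), 29.20759391784668) (array([456.1, -70.1]), array([59.5, 53.1]), 0.2)
large (array([462.4, 133.9]), array([111.2,  69.3]), 45.7) ((459.1758117675781, 136.47555541992188), 56.06826400756836) (array([481.3, 147.6]), array([120.5,  75. ]), 45.7)
sa (array([548.2,  19.2]), array([53., 69.]), 29.1) [252 159] [281 187]
[[273, 159], [281, 176], [260, 187], [252, 171]] [[586.0, 2.0], [540.0, -19.0], [510.0, 35.0], [553.0, 57.0]]
sb (array([ 519. , -188.5]), array([52. , 75.8]), 43.7) [331 169] [362 200]
[[350, 169], [362, 181], [342, 200], [331, 189], [331, 186], [343, 173]] [[559.0, -200.0], [527.0, -230.0], [476.0, -177.0], [505.0, -149.0], [513.0, -150.0], [548.0, -182.0]]
tray (array([549.1, 290.7]), array([227.9, 155.2]), 17.5) [129 133] [197 211]
bay (array([581.5, 323.2]), array([134.7,  99.6]), 16.9) [132 137] [177 182]
bay (array([541.8, 310.8]), array([127. ,  99.6]), 16.8) [136 161] [181 204]
canister base [[ 0.32679772 -0.19234559  0.        ]] top [[ 0.33172839 -0.19001045  0.11      ]]
```

```bash
python3 - <<'E'
from m import *
im=capture("top");H=hsv(im);h,s,v=H[...,0],H[...,1],H[...,2]
c=blob((h>50)&(h<100)&(v<140),(222,206),18);P=ray("top",c,.085);print("large",rect(P),P.min(0),P.max(0))
fl=((s<60)&(v>70)&(v<180)).astype(np.uint8)
n,l=cv2.connectedComponents(fl,connectivity=4)
for sd in[(152,157),(160,187)]:
    y,x=np.where(l==l[sd[1],sd[0]]);c=np.c_[x,y];print("bay",rect(ray("top",c,.005)),len(c),c.min(0),c.max(0))
    k=cv2.approxPolyDP(cv2.convexHull(c.astype(np.int32)),2,True)[:,0];print((ray("top",k,.005)[:,:2]*1000).round().tolist())
E
```

```text
large (array([447.4, 125.9]), array([68.3, 61.7]), 1.5) [0.41345934 0.09452702 0.085     ] [0.48125984 0.15721729 0.085     ]
bay (array([606.1, 330.7]), array([83.1, 99.6]), 16.6) 1059 [132 137] [173 173]
[[581.0, 273.0], [555.0, 367.0], [629.0, 388.0], [658.0, 297.0]]
bay (array([520.4, 304.4]), array([82.4, 99.5]), 16.9) 1099 [140 167] [181 204]
[[497.0, 247.0], [470.0, 339.0], [544.0, 360.0], [572.0, 270.0]]
```

Request:
{"fn": "apply_moves", "kwargs": {"plan": "0 0 0 0 0 0.019; 0 0 0 0 0 0.019; 0 0 0 0 0 0.019; 0 0 0 0 0 0; 0 0 0 0 0 0", "gripper": 1}}

```text
time_s: 0.72
position: [0.2751, -0.5611, 0.2225]
tcp_rot: [[0.995, 0.101, -0.0], [0.101, -0.995, 0.0], [-0.0, -0.0, -1.0]]
force: [-0.5, 0.6, -0.2]
opening: 0.998
grasp_force: 0.0
```

Large tin is at (0.449, 0.126) and the small tin at (0.446, −0.068). The soap bays are at (0.606, 0.331) and (0.520, 0.304), and their measured inside size of about 83×99.5 mm matches the 84×100 given.

Request:
{"fn": "apply_moves", "kwargs": {"plan": "0.245 -0.704 0 0 0 0.016; 0.245 -0.704 0 0 0 0; 0.245 -0.704 0 0 0 0; 0.245 -0.704 0 0 0 0; 0.245 -0.704 0 0 0 0; 0.245 -0.704 0 0 0 0; 0.245 -0.704 0 0 0 0; 0.245 -0.704 0 0 0 0; 0.245 -0.704 0 0 0 0; 0.245 -0.704 0 0 0 0"}}

```text
time_s: 1.55
position: [0.3954, -0.2068, 0.2228]
tcp_rot: [[1.0, -0.0, 0.0], [-0.0, -1.0, -0.0], [0.0, 0.0, -1.0]]
force: [1.6, -0.7, -0.7]
opening: 1.001
grasp_force: 0.0
```

Request:
{"fn": "apply_moves", "kwargs": {"plan": "0.245 -0.704 0 0 0 0; 0.245 -0.704 0 0 0 0; 0.245 -0.704 0 0 0 0; 0.245 -0.704 0 0 0 0; 0 0 0 0 0 0; 0 0 0 0 0 0; 0 0 0 0 0 0"}}

```text
time_s: 2.13
position: [0.4445, -0.068, 0.2227]
tcp_rot: [[1.0, -0.0, 0.0], [-0.0, -1.0, -0.001], [0.0, 0.001, -1.0]]
force: [-0.1, -0.4, -0.1]
opening: 1.002
grasp_force: 0.0
```

```bash
python3 - <<'E'
from m import *
s=bot.read_state();print(s["position"],s["tcp_rot"][:,0],s["force"])
im=capture("top");c=im[130:280,270:470,::-1]
cv2.imwrite("pics/t2.png",cv2.resize(c,None,fx=3,fy=3,interpolation=cv2.INTER_CUBIC))
E
```

```text
[ 0.44452185 -0.06804538  0.22265591] [ 9.99999920e-01 -3.47345118e-04  1.98362976e-04] [-0.05489426 -0.3764926  -0.05291463]
```

View pics/t2.png

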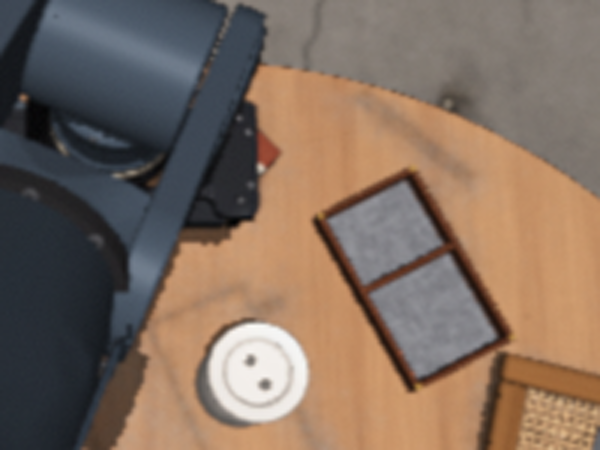

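The tin tray is fully visible now. Its small bay is at crop (390,232), which is pixel (400,207), and its large bay is at crop (435,318), which is pixel (415,236). The canister at crop (255,372) is clear of it.

```bash
python3 - <<'E'
from m import *
im=capture("top");H=hsv(im);h,s,v=H[...,0],H[...,1],H[...,2]
fl=((s<60)&(v>70)&(v<190)).astype(np.uint8)
n,l=cv2.connectedComponents(fl,connectivity=4)
for sd in[(400,207),(415,236)]:
    y,x=np.where(l==l[sd[1],sd[0]]);c=np.c_[x,y];print("bay",rect(ray("top",c,.006)),len(c),c.min(0),c.max(0))
    k=cv2.approxPolyDP(cv2.convexHull(c.astype(np.int32)),2,True)[:,0];print((ray("top",k,.006)[:,:2]*1000).round().tolist())
E
```

```text
bay (array([ 464. , -327.9]), array([67.3, 82.2]), 27.6) 779 [379 190] [417 224]
[[453.0, -377.0], [418.0, -308.0], [474.0, -279.0], [510.0, -349.0]]
bay (array([ 390. , -366.4]), array([85.8, 82.2]), 27.5) 1027 [393 214] [435 255]
[[371.0, -419.0], [337.0, -350.0], [410.0, -313.0], [445.0, -382.0]]
```

Request:
{"fn": "apply_moves", "kwargs": {"plan": "0.03 0 0.7 0 0 0; 0 0 0.7 0 0 0; 0 0 0.7 0 0 0; 0 0 0.7 0 0 0; 0 0 0.6 0 0 0; 0 0 0.4 0 0 0; 0 0 0.15 0 0 0; 0 0 0 0 0 0; 0 0 0 0 0 0"}}

```text
time_s: 2.98
position: [0.4462, -0.0689, 0.0253]
tcp_rot: [[1.0, -0.004, 0.0], [-0.004, -1.0, -0.0], [0.0, 0.0, -1.0]]
force: [-0.3, -0.6, -0.5]
opening: 1.001
grasp_force: 0.0
```

Request:
{"fn": "apply_moves", "kwargs": {"plan": "0 0 0 0 0 0; 0 0 0 0 0 0; 0 0 0 0 0 0; 0 0 0 0 0 0; 0 0 0 0 0 0; 0 0 0 0 0 0; 0 0 0 0 0 0; 0 0 0 0 0 0", "gripper": -1}}

```text
time_s: 3.65
position: [0.4461, -0.0677, 0.0254]
tcp_rot: [[1.0, -0.003, 0.0], [-0.003, -1.0, -0.0], [0.0, 0.0, -1.0]]
force: [-0.8, 0.0, 4.6]
opening: 0.596
grasp_force: 30.0
```

Request:
{"fn": "apply_moves", "kwargs": {"plan": "0 0 -0.1 0 0 0; 0 0 -0.3 0 0 0; 0 0 -0.5 0 0 0; 0 0 -0.5 0 0 0; 0 0 -0.5 0 0 0; 0 0 -0.3 0 0 0; 0 0 0 0 0 0"}}

```text
time_s: 4.23
position: [0.4476, -0.0684, 0.1377]
tcp_rot: [[1.0, -0.003, 0.006], [-0.003, -1.0, -0.002], [0.006, 0.002, -1.0]]
force: [1.0, -0.1, -1.4]
opening: 0.595
grasp_force: 30.0
```

Request:
{"fn": "apply_moves", "kwargs": {"plan": "0.034 0.2 0 0 0 0; 0.034 0.5 0 0 0 0; 0.034 0.6 0 0 0 0; 0.034 0.6 0 0 0 0; 0.034 0.7 0 0 0 0; 0.034 0.7 0 0 0 0; 0.034 0.7 0 0 0 0; 0.034 0.6 0 0 0 0; 0.034 0.4 0 0 0 0; 0.034 0.17 0 0 0 0"}}

```text
time_s: 5.07
position: [0.4615, -0.3302, 0.1329]
tcp_rot: [[1.0, -0.006, -0.001], [-0.006, -1.0, -0.0], [-0.001, 0.0, -1.0]]
force: [-0.2, -0.4, -1.2]
opening: 0.595
grasp_force: 30.0
```

Request:
{"fn": "apply_moves", "kwargs": {"plan": "0 0 0 0 0 0; 0 0 0.3 0 0 0; 0 0 0.5 0 0 0; 0 0 0.5 0 0 0; 0 0 0.4 0 0 0; 0 0 0.1 0 0 0; 0 0 0 0 0 0; 0 0 0 0 0 0"}}

```text
time_s: 5.73
position: [0.4622, -0.3253, 0.045]
tcp_rot: [[1.0, -0.002, -0.001], [-0.002, -1.0, 0.001], [-0.001, -0.001, -1.0]]
force: [-0.6, -0.3, -0.6]
opening: 0.592
grasp_force: 30.0
```

```bash
python3 - <<'E'
from m import *
s=bot.read_state();print(s["position"],s["tcp_rot"][:,0],s["force"],s["opening"])
a=capture("top")[150:270,340:460,::-1];b=capture("scene")[140:240,280:400,::-1]
f=lambda c:cv2.resize(c,(400,400),interpolation=cv2.INTER_CUBIC)
cv2.imwrite("pics/p1.png",np.hstack([f(a),f(b)]))
E
```

```text
[ 0.46215987 -0.32528184  0.0450076 ] [ 9.99997860e-01 -1.90629742e-03 -8.03718767e-04] [-0.64570603 -0.279863   -0.59300837] 0.5922002329029873
```

View pics/p1.png

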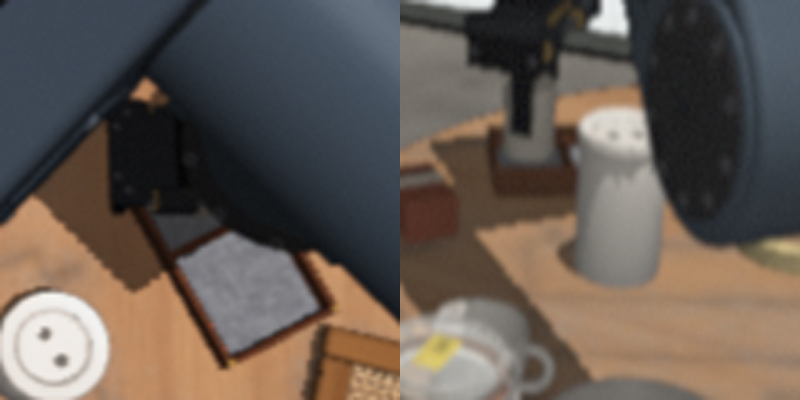

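Scene view (right half): the tin hangs inside the small bay, with grey floor visible at its foot at about (525,160). I'll lower the rest slowly.

Request:
{"fn": "apply_moves", "kwargs": {"plan": "0 0 0.08 0 0 0; 0 0 0.08 0 0 0; 0 0 0.06 0 0 0; 0 0 0.02 0 0 0; 0 0 0.02 0 0 0; 0 0 0.01 0 0 0; 0 0 0 0 0 0; 0 0 0 0 0 0; 0 0 0 0 0 0"}}

```text
time_s: 6.58
position: [0.4623, -0.3264, 0.0316]
tcp_rot: [[1.0, -0.003, 0.0], [-0.003, -1.0, -0.0], [0.0, 0.0, -1.0]]
force: [-0.3, -0.1, -1.3]
opening: 0.599
grasp_force: 30.0
```

Request:
{"fn": "apply_moves", "kwargs": {"plan": "0 0 0.01 0 0 0; 0 0 0.01 0 0 0; 0 0 0 0 0 0; 0 0 0 0 0 0"}}

```text
time_s: 6.92
position: [0.4623, -0.3265, 0.0314]
tcp_rot: [[1.0, -0.003, 0.0], [-0.003, -1.0, -0.0], [0.0, 0.0, -1.0]]
force: [-1.4, -0.3, 5.6]
opening: 0.592
grasp_force: 30.0
```

Request:
{"fn": "apply_moves", "kwargs": {"plan": "0 0 0 0 0 0; 0 0 0 0 0 0; 0 0 0 0 0 0; 0 0 0 0 0 0; 0 0 0 0 0 0; 0 0 -0.2 0 0 0; 0 0 -0.6 0 0 0; 0 0 -0.8 0 0 0; 0 0 -0.8 0 0 0; 0 0 -0.8 0 0 0", "gripper": 1}}

```text
time_s: 7.75
position: [0.4618, -0.3259, 0.1926]
tcp_rot: [[1.0, -0.003, -0.0], [-0.003, -1.0, 0.0], [-0.0, -0.0, -1.0]]
force: [1.1, -1.0, -0.2]
opening: 0.997
grasp_force: 0.0
```

Request:
{"fn": "apply_moves", "kwargs": {"plan": "-0.02 -0.4 0 0 0 0; -0.02 -0.7 0 0 0 0; -0.02 -0.75 0 0 0 0; -0.02 -0.75 0 0 0 0; -0.02 -0.75 0 0 0 0; -0.02 -0.75 0 0 0 0; -0.02 -0.75 0 0 0 0; -0.02 -0.75 0 0 0 0; -0.02 -0.75 0 0 0 0; -0.02 -0.75 0 0 0 0"}}

```text
time_s: 8.58
position: [0.4529, 0.0304, 0.1913]
tcp_rot: [[1.0, -0.003, 0.001], [-0.003, -1.0, -0.0], [0.001, 0.0, -1.0]]
force: [1.1, 0.6, -0.1]
opening: 0.998
grasp_force: 0.0
```

Request:
{"fn": "apply_moves", "kwargs": {"plan": "-0.02 -0.75 0 0 0 0; -0.02 -0.7 0 0 0 0; -0.02 -0.5 0 0 0 0; 0 0 0 0 0 0; 0 0 0 0 0 0; 0 0 0 0 0 0"}}

```text
time_s: 9.08
position: [0.4505, 0.1259, 0.1909]
tcp_rot: [[1.0, -0.002, 0.001], [-0.002, -1.0, -0.0], [0.001, 0.0, -1.0]]
force: [-0.2, -0.4, 0.6]
opening: 0.997
grasp_force: 0.0
```

```bash
python3 - <<'E'
from m import *
s=bot.read_state();print(s["position"],s["tcp_rot"][:,0],s["force"],s["opening"])
a=capture("top")[150:270,340:460,::-1];b=capture("scene")[140:270,230:386,::-1]
f=lambda c:cv2.resize(c,(400,400),interpolation=cv2.INTER_CUBIC)
cv2.imwrite("pics/p2.png",np.hstack([f(a),f(b)]))
E
```

```text
[0.45052519 0.12590691 0.19091904] [ 9.99997357e-01 -2.24363758e-03  5.01248549e-04] [-0.15346458 -0.42287107  0.58287254] 0.996543678114854
```

View pics/p2.png

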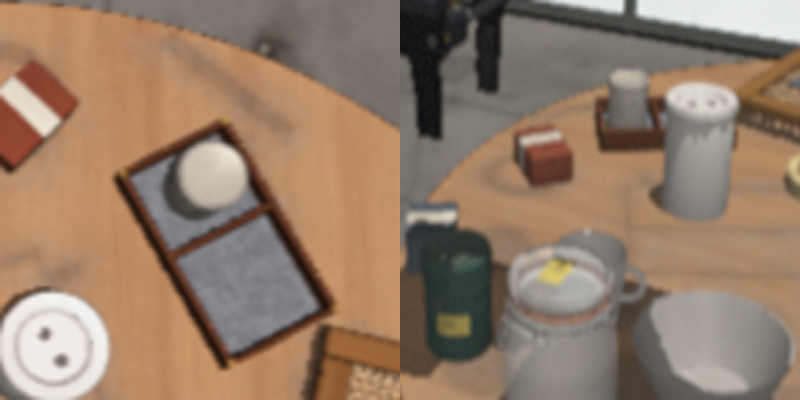

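The small tin stands upright in the small bay at crop (208,175). Next is the large tin.

Request:
{"fn": "apply_moves", "kwargs": {"plan": "-0.02 0 0.5 0 0 0; 0 0 0.6 0 0 0; 0 0 0.6 0 0 0; 0 0 0.6 0 0 0; 0 0 0.4 0 0 0; 0 0 0.28 0 0 0; 0 0 0 0 0 0; 0 0 0 0 0 0"}}

```text
time_s: 9.85
position: [0.4494, 0.1251, 0.0411]
tcp_rot: [[1.0, -0.005, -0.002], [-0.005, -1.0, -0.0], [-0.002, 0.0, -1.0]]
force: [-1.2, 0.4, 0.0]
opening: 1.002
grasp_force: 0.0
```

Request:
{"fn": "apply_moves", "kwargs": {"plan": "0 0 0 0 0 0; 0 0 0 0 0 0; 0 0 0 0 0 0; 0 0 0 0 0 0; 0 0 0 0 0 0; 0 0 0 0 0 0; 0 0 0 0 0 0; 0 0 0 0 0 0", "gripper": -1}}

```text
time_s: 10.52
position: [0.4501, 0.1263, 0.0424]
tcp_rot: [[1.0, -0.003, 0.002], [-0.003, -1.0, 0.0], [0.002, -0.0, -1.0]]
force: [-0.1, 0.4, 6.7]
opening: 0.731
grasp_force: 30.0
```

Request:
{"fn": "apply_moves", "kwargs": {"plan": "0 0 -0.1 0 0 0; 0 0 -0.3 0 0 0; 0 0 -0.6 0 0 0; 0 0 -0.7 0 0 0; 0 0 -0.7 0 0 0; 0 0 -0.5 0 0 0; 0 0 -0.2 0 0 0; 0 0 0 0 0 0"}}

```text
time_s: 11.18
position: [0.451, 0.1263, 0.1994]
tcp_rot: [[1.0, -0.002, 0.006], [-0.002, -1.0, 0.0], [0.006, -0.0, -1.0]]
force: [0.3, -0.9, -2.3]
opening: 0.734
grasp_force: 30.0
```

Request:
{"fn": "apply_moves", "kwargs": {"plan": "-0.09 0.3 0 0 0 0; -0.09 0.6 0 0 0 0; -0.09 0.7 0 0 0 0; -0.09 0.7 0 0 0 0; -0.09 0.7 0 0 0 0; -0.09 0.7 0 0 0 0; -0.09 0.7 0 0 0 0; -0.09 0.7 0 0 0 0; -0.09 0.7 0 0 0 0; -0.09 0.7 0 0 0 0"}}

```text
time_s: 12.02
position: [0.402, -0.1995, 0.1953]
tcp_rot: [[1.0, -0.003, -0.003], [-0.003, -1.0, 0.002], [-0.003, -0.002, -1.0]]
force: [0.9, -0.0, -1.3]
opening: 0.73
grasp_force: 30.0
```

Request:
{"fn": "apply_moves", "kwargs": {"plan": "-0.09 0.7 0 0 0 0; -0.09 0.7 0 0 0 0; -0.08 0.7 0 0 0 0; -0.08 0.6 0 0 0 0; 0 0.4 0 0 0 0; 0 0.22 0 0 0 0; 0 0 0 0 0 -0.015; 0 0 0 0 0 -0.018; 0 0 0 0 0 -0.018; 0 0 0 0 0 -0.015"}}

```text
time_s: 12.85
position: [0.3854, -0.3629, 0.1952]
tcp_rot: [[0.914, 0.406, -0.002], [0.406, -0.914, 0.003], [-0.001, -0.004, -1.0]]
force: [0.3, -0.1, -0.3]
opening: 0.738
grasp_force: 30.0
```

Request:
{"fn": "apply_moves", "kwargs": {"plan": "0 0 0 0 0 -0.01; 0 0 0 0 0 0; 0 0 0.4 0 0 0; 0 0 0.6 0 0 0; 0 0 0.6 0 0 0; 0 0 0.6 0 0 0; 0 0 0.3 0 0 0; 0 0 0.1 0 0 0; 0 0 0 0 0 0; 0 0 0 0 0 0"}}

```text
time_s: 13.68
position: [0.3864, -0.3645, 0.0667]
tcp_rot: [[0.89, 0.457, 0.0], [0.457, -0.89, 0.0], [0.0, -0.0, -1.0]]
force: [0.5, 0.3, -0.5]
opening: 0.735
grasp_force: 30.0
```

```bash
python3 - <<'E'
from m import *
s=bot.read_state();p=s["position"];print(p,s["tcp_rot"][:,:2].round(3).tolist(),s["force"])
d=np.array([.389,-.3645,.0484])-p; print((s["tcp_rot"].T@d/.05).round(3))
a=capture("top")[150:270,340:460,::-1];b=capture("scene")[140:240,290:390,::-1]
f=lambda c:cv2.resize(c,(400,400),interpolation=cv2.INTER_CUBIC)
cv2.imwrite("pics/p3.png",np.hstack([f(a),f(b)]))
E
```

```text
[ 0.38635158 -0.36454146  0.06673684] [[0.89, 0.457], [0.457, -0.89], [0.0, -0.0]] [ 0.46990974  0.25819688 -0.49465976]
[0.047 0.023 0.367]
```

View pics/p3.png

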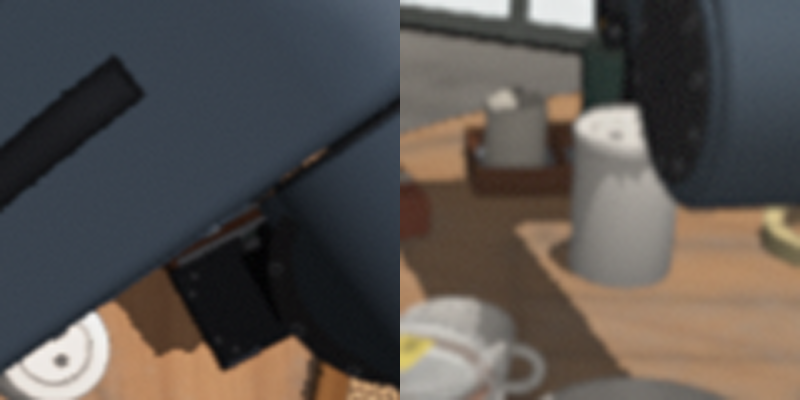

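The green tin is behind the canister at about (605,75), upright and not touching anything, and the small tin hasn't moved. I'll centre it and lower.

Request:
{"fn": "apply_moves", "kwargs": {"plan": "0.05 0.02 0.05 0 0 0; 0 0 0.1 0 0 0; 0 0 0.1 0 0 0; 0 0 0.06 0 0 0; 0 0 0.02 0 0 0; 0 0 0.01 0 0 0; 0 0 0.01 0 0 0; 0 0 0 0 0 0; 0 0 0 0 0 0; 0 0 0 0 0 0"}}

```text
time_s: 14.62
position: [0.3888, -0.3645, 0.0491]
tcp_rot: [[0.889, 0.457, 0.0], [0.457, -0.889, -0.0], [0.0, 0.0, -1.0]]
force: [0.2, -0.1, -2.5]
opening: 0.731
grasp_force: 30.0
```

Request:
{"fn": "apply_moves", "kwargs": {"plan": "0 0 0.01 0 0 0; 0 0 0.01 0 0 0; 0 0 0.01 0 0 0; 0 0 0 0 0 0; 0 0 0 0 0 0; 0 0 0 0 0 0"}}

```text
time_s: 15.12
position: [0.3888, -0.3645, 0.0484]
tcp_rot: [[0.889, 0.457, 0.0], [0.457, -0.889, -0.0], [-0.0, 0.001, -1.0]]
force: [-2.3, 0.6, 6.3]
opening: 0.731
grasp_force: 30.0
```

Request:
{"fn": "apply_moves", "kwargs": {"plan": "0 0 0 0 0 0; 0 0 0 0 0 0; 0 0 0 0 0 0; 0 0 0 0 0 0; 0 0 0 0 0 0; 0 0 -0.2 0 0 0; 0 0 -0.6 0 0 0; 0 0 -0.8 0 0 0; 0 0 -0.8 0 0 0; 0 0 -0.6 0 0 0", "gripper": 1}}

```text
time_s: 15.95
position: [0.3892, -0.3649, 0.2011]
tcp_rot: [[0.889, 0.457, 0.002], [0.457, -0.889, -0.003], [0.0, 0.003, -1.0]]
force: [0.3, -0.7, 0.3]
opening: 0.999
grasp_force: 0.0
```

Request:
{"fn": "apply_moves", "kwargs": {"plan": "0.3 -0.15 0 0 0 0; 0.6 -0.3 0 0 0 0; 0.65 -0.32 0 0 0 0; 0.65 -0.32 0 0 0 0; 0.65 -0.32 0 0 0 0; 0.6 -0.3 0 0 0 0; 0.47 -0.23 0 0 0 0; 0 0 0 0 0 0.018; 0 0 0 0 0 0.018; 0 0 0 0 0 0.018"}}

```text
time_s: 16.78
position: [0.519, -0.1875, 0.1982]
tcp_rot: [[0.991, 0.131, 0.0], [0.131, -0.991, -0.0], [0.0, 0.0, -1.0]]
force: [-0.3, 0.1, 0.3]
opening: 0.998
grasp_force: 0.0
```

Request:
{"fn": "apply_moves", "kwargs": {"plan": "0 0 0 0 0 0.019; 0 0 0 0 0 0.019; 0 0 0 0 0 0.019; 0 0 0 0 0 0.019; 0 0 0 0 0 0.019; 0 0 0 0 0 0.019; 0 0 0 0 0 0.018; 0 0 0 0 0 0.018; 0 0 0 0 0 0; 0 0 0 0 0 0"}}

```text
time_s: 17.62
position: [0.5187, -0.1884, 0.198]
tcp_rot: [[0.694, -0.72, 0.0], [-0.72, -0.694, -0.0], [0.0, -0.0, -1.0]]
force: [1.0, -0.1, 0.6]
opening: 0.998
grasp_force: 0.0
```

```bash
cat > go.py <<'E'
import sys
from m import *
t=np.array([float(a) for a in sys.argv[1:4]]);yaw=float(sys.argv[4])
s=bot.read_state();p=s["position"];R=s["tcp_rot"]
ya=np.degrees(np.arctan2(R[1,1],R[0,1]))
print("p",p.round(4),"yang",ya.round(1),"F",s["force"].round(1),"j",s["joint_positions"].round(0))
print("shift units",(R.T@(t-p)/.05).round(3),"az",round(-((yaw-ya+180)%360-180)/360,4))
E
python3 go.py .519 -.1885 .010 -136.3
python3 - <<'E'
from m import *
a=capture("top")[150:270,310:430,::-1];b=capture("scene")[140:240,270:370,::-1]
f=lambda c:cv2.resize(c,(400,400),interpolation=cv2.INTER_CUBIC)
cv2.imwrite("pics/p4.png",np.hstack([f(a),f(b)]))
E
```

```text
p [ 0.5187 -0.1884  0.198 ] yang -136.1 F [ 1.  -0.1  0.6] j [-32.  26.  94.   0.  59. 105.]
shift units [ 4.000e-03 -3.000e-03  3.761e+00] az 0.0006
```

View pics/p4.png

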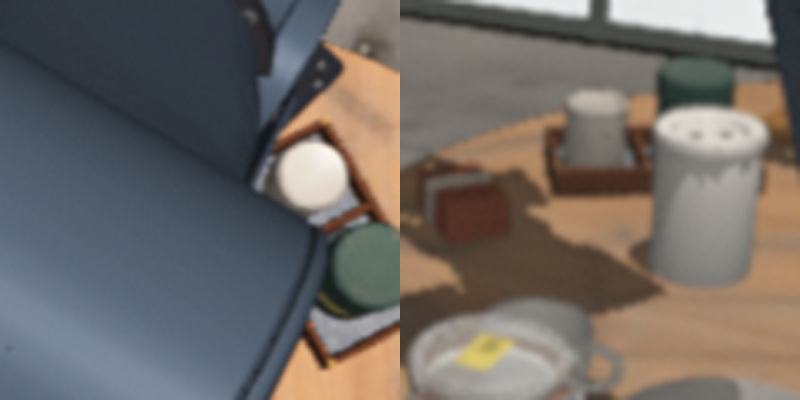

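Both tins stand in their bays. Lowering onto soap_b.

Request:
{"fn": "apply_moves", "kwargs": {"plan": "0 0 0.5 0 0 0; 0 0 0.7 0 0 0; 0 0 0.7 0 0 0; 0 0 0.7 0 0 0; 0 0 0.5 0 0 0; 0 0 0.35 0 0 0; 0 0 0.2 0 0 0; 0 0 0.11 0 0 0; 0 0 0 0 0 0; 0 0 0 0 0 0"}}

```text
time_s: 18.55
position: [0.5194, -0.1889, 0.0102]
tcp_rot: [[0.692, -0.722, 0.001], [-0.722, -0.692, -0.001], [0.001, -0.0, -1.0]]
force: [0.0, -1.1, -0.1]
opening: 1.0
grasp_force: 0.0
```

Request:
{"fn": "apply_moves", "kwargs": {"plan": "0 0 0 0 0 0; 0 0 0 0 0 0; 0 0 0 0 0 0; 0 0 0 0 0 0; 0 0 0 0 0 0; 0 0 0 0 0 0; 0 0 0 0 0 0; 0 0 0 0 0 0", "gripper": -1}}

```text
time_s: 19.22
position: [0.5191, -0.1886, 0.0098]
tcp_rot: [[0.691, -0.722, 0.001], [-0.722, -0.691, -0.0], [0.001, -0.0, -1.0]]
force: [0.9, 0.8, 3.0]
opening: 0.595
grasp_force: 29.9
```

Request:
{"fn": "apply_moves", "kwargs": {"plan": "0 0 -0.1 0 0 0; 0 0 -0.3 0 0 0; 0 0 -0.6 0 0 0; 0 0 -0.7 0 0 0; 0 0 -0.6 0 0 0; 0 0 -0.4 0 0 0; 0 0 -0.2 0 0 0; 0 0 0 0 0 0; -0.15 -0.2 0 0 0 0; -0.34 -0.46 0 0 0 0"}}

```text
time_s: 20.05
position: [0.525, -0.1494, 0.153]
tcp_rot: [[0.689, -0.725, -0.002], [-0.725, -0.689, -0.0], [-0.001, 0.001, -1.0]]
force: [2.5, 0.8, -1.9]
opening: 0.598
grasp_force: 29.9
```

Request:
{"fn": "apply_moves", "kwargs": {"plan": "-0.45 -0.6 0 0 0 0; -0.45 -0.6 0 0 0 0; -0.45 -0.6 0 0 0 0; -0.45 -0.6 0 0 0 0; -0.45 -0.6 0 0 0 0; -0.45 -0.6 0 0 0 0; -0.45 -0.6 0 0 0 0; -0.45 -0.6 0 0 0 0; -0.45 -0.6 0 0 0 0; -0.45 -0.6 0 0 0 0"}}

```text
time_s: 20.88
position: [0.5843, 0.2245, 0.1515]
tcp_rot: [[0.692, -0.722, -0.006], [-0.722, -0.692, -0.001], [-0.004, 0.005, -1.0]]
force: [0.3, -0.8, -0.5]
opening: 0.597
grasp_force: 29.9
```

Request:
{"fn": "apply_moves", "kwargs": {"plan": "-0.45 -0.6 0 0 0 0; -0.45 -0.6 0 0 0 0; -0.3 -0.4 0 0 0 0; -0.1 -0.15 0 0 0 -0.012; 0 0 0 0 0 -0.018; 0 0 0 0 0 -0.018; 0 0 0 0 0 -0.018; 0 0 0 0 0 -0.018; 0 0 0 0 0 -0.018; 0 0 0 0 0 -0.018"}}

```text
time_s: 21.72
position: [0.6024, 0.3297, 0.1509]
tcp_rot: [[0.999, -0.047, -0.006], [-0.047, -0.999, -0.002], [-0.006, 0.002, -1.0]]
force: [0.7, -0.5, -1.5]
opening: 0.595
grasp_force: 29.9
```

Request:
{"fn": "apply_moves", "kwargs": {"plan": "0 0 0 0 0 -0.018; 0 0 0 0 0 -0.018; 0 0 0 0 0 -0.015; 0 0 0 0 0 -0.004; 0 0 0 0 0 0; 0 0 0 0 0 0; 0 0 0 0 0 0"}}

```text
time_s: 22.3
position: [0.6038, 0.3296, 0.1527]
tcp_rot: [[0.958, 0.288, -0.003], [0.288, -0.958, -0.001], [-0.003, 0.0, -1.0]]
force: [0.6, 0.4, -1.4]
opening: 0.592
grasp_force: 29.9
```

```bash
python3 go.py .606 .331 .0155 -73.2
```

```text
p [0.6038 0.3296 0.1527] yang -73.3 F [ 0.6  0.4 -1.4] j [19. 39. 76.  0. 65. 93.]
shift units [ 0.06  -0.015  2.745] az -0.0002
```

Request:
{"fn": "apply_moves", "kwargs": {"plan": "0.06 -0.01 0.3 0 0 0; 0 0 0.6 0 0 0; 0 0 0.6 0 0 0; 0 0 0.5 0 0 0; 0 0 0.3 0 0 0; 0 0 0.15 0 0 0; 0 0 0 0 0 0; 0 0 0 0 0 0; 0 0 0 0 0 0"}}

```text
time_s: 23.05
position: [0.6089, 0.3312, 0.0332]
tcp_rot: [[0.958, 0.288, 0.003], [0.288, -0.958, 0.001], [0.003, -0.0, -1.0]]
force: [0.1, 0.1, -1.8]
opening: 0.599
grasp_force: 29.9
```

```bash
python3 go.py .606 .331 .0155 -73.2
python3 - <<'E'
from m import *
a=capture("top")[120:220,110:210,::-1];b=capture("scene")[225:315,100:230,::-1]
cv2.imwrite("pics/p5.png",np.hstack([cv2.resize(a,(300,415),interpolation=cv2.INTER_CUBIC)*1,cv2.resize(b,(500,415),interpolation=cv2.INTER_CUBIC)]))
print("far-bay floor corners scene",proj("scene",[[.581,.273,.005],[.555,.367,.005],[.629,.388,.005],[.658,.297,.005]]).round())
E
```

```text
p [0.6089 0.3312 0.0332] yang -73.3 F [ 0.1  0.1 -1.8] j [19. 48. 79.  0. 53. 93.]
shift units [-0.058 -0.012  0.354] az -0.0001
far-bay floor corners scene [[172. 266.]
 [151. 294.]
 [116. 290.]
 [138. 263.]]
```

View pics/p5.png

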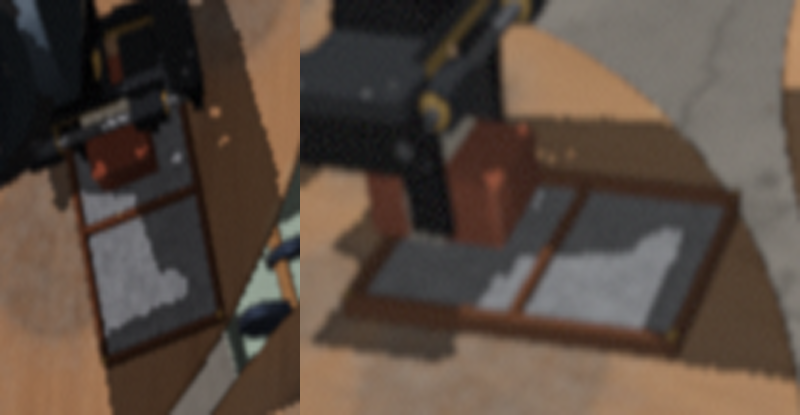

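The red bar hangs over the far bay: in the scene crop its near end face runs x≈450–540 and its foot is at y≈245. I'll measure its end position against the divider.

```bash
python3 - <<'E'
from m import *
s=bot.read_state();p=s["position"];R=s["tcp_rot"]
im=capture("scene");H=hsv(im);h,sa,v=H[...,0],H[...,1],H[...,2]
g=((h<9)|(h>172))&(sa>105)&(v>50)
m=np.zeros(g.shape,np.uint8);m[248:282,115:166]=g[248:282,115:166]
m=cv2.morphologyEx(m,cv2.MORPH_OPEN,np.ones((2,2)))
n,l,st,_=cv2.connectedComponentsWithStats(m);k=1+np.argmax(st[1:,4]);print(st[k])
y,x=np.where(l==k);c=np.c_[x,y]
hu=cv2.approxPolyDP(cv2.convexHull(c.astype(np.int32)),1.5,True)[:,0]
zb=p[2]-.0098
for q in hu: print(q,*[((R.T@(ray("scene",q,z)[0]-p))[:2]*1000).round(1) for z in(zb,zb+.034)])
im=capture("top");H=hsv(im);h,sa,v=H[...,0],H[...,1],H[...,2]
g=(((h<9)|(h>172))&(sa>105)&(v>50)).astype(np.uint8);n,l,st,_=cv2.connectedComponentsWithStats(g)
k=l[157,148] or l[158,150];y,x=np.where(l==k);c=np.c_[x,y];print(k,st[k])
hu=cv2.approxPolyDP(cv2.convexHull(c.astype(np.int32)),1.5,True)[:,0]
for q in hu: print(q,*[((R.T@(ray("top",q,z)[0]-p))[:2]*1000).round(1) for z in(zb,zb+.034)])
E
```

```text
[139 252  24  27 451]
[159 253] [-7.3 67.2] [-34.7  19.4]
[162 265] [-34.4  24.1] [-59.9 -20.6]
[152 278] [-33.9 -22.6] [-59.5 -64.1]
[141 277] [ -9.9 -23.2] [-37.2 -64.6]
[139 262] [20.3 26.5] [ -9.  -18.4]
[148 252] [19.3 67. ] [-10.   19.2]
9 [140 151  20  13 148]
[159 155] [-15.9  20.5] [-29.7  27.3]
[157 158] [-22.5  13.4] [-36.2  20.5]
[144 163] [-26.1 -23. ] [-39.7 -14.8]
[140 161] [-17.7 -32.1] [-31.5 -23.6]
[140 154] [  1.4 -27.7] [-13.  -19.4]
[153 151] [-0.3  7.6] [-14.7  14.9]
```

Request:
{"fn": "apply_moves", "kwargs": {"plan": "-0.08 -0.01 0 0 0 0; 0 0 0.08 0 0 0; 0 0 0.1 0 0 0; 0 0 0.08 0 0 0; 0 0 0.05 0 0 0; 0 0 0.02 0 0 0; 0 0 0.02 0 0 0; 0 0 0 0 0 0; 0 0 0 0 0 0; 0 0 0 0 0 0"}}

```text
time_s: 24.08
position: [0.6037, 0.3301, 0.0149]
tcp_rot: [[0.958, 0.288, -0.0], [0.288, -0.958, -0.0], [-0.0, -0.0, -1.0]]
force: [-2.3, -0.9, 2.7]
opening: 0.597
grasp_force: 29.9
```

Request:
{"fn": "apply_moves", "kwargs": {"plan": "0 0 0 0 0 0; 0 0 0 0 0 0; 0 0 0 0 0 0; 0 0 0 0 0 0; 0 0 0 0 0 0; 0 0 -0.2 0 0 0; 0 0 -0.6 0 0 0; 0 0 -0.8 0 0 0; 0 0 -0.7 0 0 0; 0 0 -0.4 0 0 0", "gripper": 1}}

```text
time_s: 24.92
position: [0.606, 0.331, 0.155]
tcp_rot: [[0.958, 0.288, 0.007], [0.288, -0.958, 0.003], [0.008, -0.0, -1.0]]
force: [0.7, -0.6, 0.2]
opening: 0.999
grasp_force: 0.0
```

Request:
{"fn": "apply_moves", "kwargs": {"plan": "-0.16 0.3 0 0 0 0; -0.3 0.6 0 0 0 0; -0.32 0.64 0 0 0 0; -0.32 0.64 0 0 0 0; -0.32 0.64 0 0 0 0; -0.32 0.64 0 0 0 0; -0.32 0.64 0 0 0 0; -0.32 0.64 0 0 0 0; -0.3 0.6 0 0 0 0; -0.18 0.3 0 0 0 0"}}

```text
time_s: 25.75
position: [0.548, 0.0155, 0.1505]
tcp_rot: [[0.958, 0.286, 0.001], [0.286, -0.958, -0.001], [0.001, 0.002, -1.0]]
force: [-0.2, -0.0, 1.0]
opening: 1.0
grasp_force: 0.0
```

Request:
{"fn": "apply_moves", "kwargs": {"plan": "0 0 0 0 0 -0.019; 0 0 0 0 0 -0.019; 0 0 0 0 0 -0.019; 0 0 0 0 0 -0.019; 0 0 0 0 0 -0.019; 0 0 0 0 0 -0.019; 0 0 0 0 0 -0.019; 0 0 0 0 0 -0.019; 0 0 0 0 0 -0.019; 0 0 0 0 0 -0.019"}}

```text
time_s: 26.58
position: [0.5484, 0.0188, 0.1504]
tcp_rot: [[0.079, 0.997, 0.001], [0.997, -0.079, -0.0], [-0.0, 0.001, -1.0]]
force: [-0.1, -0.5, -0.5]
opening: 1.001
grasp_force: 0.0
```

Request:
{"fn": "apply_moves", "kwargs": {"plan": "0 0 0 0 0 -0.019; 0 0 0 0 0 -0.019; 0 0 0 0 0 -0.019; 0 0 0 0 0 -0.019; 0 0 0 0 0 -0.018; 0 0 0 0 0 0; 0 0 0 0 0 0; 0 0 0 0 0 0"}}

```text
time_s: 27.25
position: [0.5483, 0.0189, 0.15]
tcp_rot: [[-0.483, 0.876, 0.001], [0.876, 0.483, -0.0], [-0.0, 0.001, -1.0]]
force: [-0.2, -0.3, -0.6]
opening: 0.997
grasp_force: 0.0
```

```bash
python3 go.py .548 .019 .010 29.1
python3 - <<'E'
from m import *
a=capture("top")[120:220,110:210,::-1];b=capture("scene")[190:310,100:300,::-1]
cv2.imwrite("pics/p6.png",np.hstack([cv2.resize(a,(300,300),interpolation=cv2.INTER_CUBIC)*1,cv2.resize(b,(500,300),interpolation=cv2.INTER_CUBIC)]))
E
```

```text
p [0.5483 0.0189 0.15  ] yang 28.9 F [-0.2 -0.3 -0.6] j [-10.  30.  97.   0.  53. -39.]
shift units [ 0.006 -0.005  2.8  ] az -0.0007
```

View pics/p6.png

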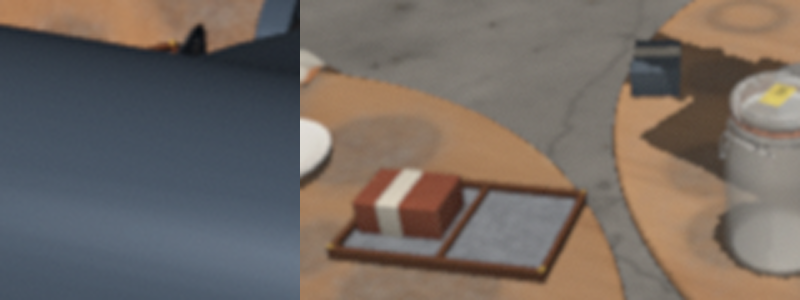

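The red bar lies flat in the far bay with clear floor around it, and soap_a is untouched at scene crop (655,70). Lowering onto soap_a.

Request:
{"fn": "apply_moves", "kwargs": {"plan": "0 0 0.4 0 0 0; 0 0 0.6 0 0 0; 0 0 0.6 0 0 0; 0 0 0.5 0 0 0; 0 0 0.35 0 0 0; 0 0 0.2 0 0 0; 0 0 0.15 0 0 0; 0 0 0 0 0 0; 0 0 0 0 0 0; 0 0 0 0 0 0"}}

```text
time_s: 28.18
position: [0.549, 0.0187, 0.0106]
tcp_rot: [[-0.485, 0.875, 0.002], [0.875, 0.485, -0.0], [-0.001, 0.002, -1.0]]
force: [0.2, 0.6, -0.7]
opening: 1.0
grasp_force: 0.0
```

Request:
{"fn": "apply_moves", "kwargs": {"plan": "0 0 0 0 0 0; 0 0 0 0 0 0; 0 0 0 0 0 0; 0 0 0 0 0 0; 0 0 0 0 0 0; 0 0 0 0 0 0; 0 0 0 0 0 0; 0 0 0 0 0 0", "gripper": -1}}

```text
time_s: 28.85
position: [0.5486, 0.0189, 0.0097]
tcp_rot: [[-0.485, 0.875, 0.001], [0.875, 0.485, -0.0], [-0.0, 0.001, -1.0]]
force: [1.1, 0.3, 1.9]
opening: 0.597
grasp_force: 30.0
```

Request:
{"fn": "apply_moves", "kwargs": {"plan": "0 0 -0.1 0 0 0; 0 0 -0.3 0 0 0; 0 0 -0.6 0 0 0; 0 0 -0.7 0 0 0; 0 0 -0.6 0 0 0; 0 0 -0.4 0 0 0; 0 0 -0.2 0 0 0; 0 0 0 0 0 0; 0.15 0.065 0 0 0 0; 0.4 0.17 0 0 0 0"}}

```text
time_s: 29.68
position: [0.5445, 0.0473, 0.1531]
tcp_rot: [[-0.482, 0.876, -0.002], [0.876, 0.482, -0.001], [0.001, -0.002, -1.0]]
force: [0.3, -0.6, -1.3]
opening: 0.596
grasp_force: 30.0
```

Request:
{"fn": "apply_moves", "kwargs": {"plan": "0.62 0.267 0 0 0 0; 0.66 0.283 0 0 0 0; 0.66 0.283 0 0 0 0; 0.66 0.283 0 0 0 0; 0.66 0.283 0 0 0 0; 0.62 0.267 0 0 0 0; 0.5 0.21 0 0 0 0; 0.34 0.15 0 0 0 -0.01; 0 0 0 0 0 -0.018; 0 0 0 0 0 -0.018"}}

```text
time_s: 30.52
position: [0.5167, 0.3057, 0.1516]
tcp_rot: [[-0.72, 0.694, -0.005], [0.694, 0.72, -0.002], [0.003, -0.005, -1.0]]
force: [-1.3, 0.2, -0.0]
opening: 0.595
grasp_force: 30.0
```

Request:
{"fn": "apply_moves", "kwargs": {"plan": "0 0 0 0 0 -0.018; 0 0 0 0 0 -0.018; 0 0 0 0 0 -0.018; 0 0 0 0 0 -0.018; 0 0 0 0 0 -0.018; 0 0 0 0 0 -0.018; 0 0 0 0 0 -0.018; 0 0 0 0 0 -0.018; 0 0 0 0 0 -0.016; 0 0 0 0 0 -0.01"}}

```text
time_s: 31.35
position: [0.5172, 0.304, 0.1517]
tcp_rot: [[-0.956, -0.293, -0.006], [-0.293, 0.956, -0.002], [0.006, -0.0, -1.0]]
force: [0.2, -0.0, -1.1]
opening: 0.593
grasp_force: 30.0
```

Request:
{"fn": "apply_moves", "kwargs": {"plan": "0 0 0 0 0 0; 0 0 0.3 0 0 0; 0 0 0.6 0 0 0; 0 0 0.6 0 0 0; 0 0 0.5 0 0 0; 0 0 0.15 0 0 0; 0 0 0 0 0 0; 0 0 0 0 0 0; 0 0 0 0 0 0"}}

```text
time_s: 32.1
position: [0.5202, 0.3046, 0.0481]
tcp_rot: [[-0.958, -0.288, 0.002], [-0.288, 0.958, 0.001], [-0.002, 0.0, -1.0]]
force: [0.1, 0.5, -0.6]
opening: 0.593
grasp_force: 30.0
```

```bash
python3 go.py .520 .304 .0147 106.8
python3 - <<'E'
from m import *
b=capture("scene")[225:315,100:230,::-1]
cv2.imwrite("pics/p7.png",cv2.resize(b,None,fx=5,fy=5,interpolation=cv2.INTER_CUBIC))
E
```

```text
p [0.5202 0.3046 0.0481] yang 106.7 F [ 0.1  0.5 -0.6] j [ 20.  42.  93.   0.  45. -87.]
shift units [ 0.009 -0.011  0.668] az -0.0002
```

View pics/p7.png

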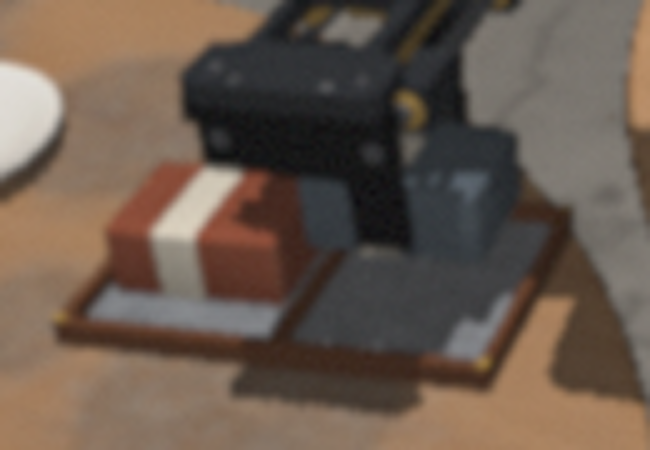

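soap_a is held over the near bay. Its lower corners are at crop (305,240), (485,258) and (520,200), and soap_b lies flat beside the divider. I'll check how far soap_a is off-centre along its length.

```bash
python3 - <<'E'
from m import *
s=bot.read_state();p=s["position"];u=np.array([.9573,.289]);w=np.array([-.289,.9573])
for q in[(305,240),(408,252),(485,258),(520,200)]:
    uv=np.array(q)/5+[100,225]; P=ray("scene",uv,p[2]-.0097)[0]; d=(P-p)[:2]*1000; print(q,(d@u).round(1),(d@w).round(1))
# soap_b bottom corners: vs tray near bay centre
for q in[(115,282),(280,300)]:
    uv=np.array(q)/5+[100,225]; P=ray("scene",uv,.005)[0]; d=(P[:2]-[.606,.331])*1000; print("b",q,(d@u).round(1),(d@w).round(1))
E
```

```text
(305, 240) 36.8 22.1
(408, 252) -7.7 22.9
(485, 258) -39.7 21.7
(520, 200) -40.1 -18.9
b (115, 282) 38.5 19.9
b (280, 300) -35.8 19.9
```

Request:
{"fn": "apply_moves", "kwargs": {"plan": "-0.02 -0.01 0.15 0 0 0; 0 0 0.15 0 0 0; 0 0 0.12 0 0 0; 0 0 0.1 0 0 0; 0 0 0.08 0 0 0; 0 0 0.04 0 0 0; 0 0 0.02 0 0 0; 0 0 0 0 0 0; 0 0 0 0 0 0; 0 0 0 0 0 0"}}

```text
time_s: 32.98
position: [0.5198, 0.3037, 0.0147]
tcp_rot: [[-0.958, -0.288, -0.001], [-0.288, 0.958, -0.0], [0.001, -0.0, -1.0]]
force: [-2.8, -0.8, 5.8]
opening: 0.596
grasp_force: 30.0
```

Contact at the height expected for the bay floor. Releasing and retreating upward.

Request:
{"fn": "apply_moves", "kwargs": {"plan": "0 0 0 0 0 0; 0 0 0 0 0 0; 0 0 0 0 0 0; 0 0 0 0 0 0; 0 0 0 0 0 0; 0 0 -0.2 0 0 0; 0 0 -0.6 0 0 0; 0 0 -0.8 0 0 0; 0 0 -0.8 0 0 0; 0 0 -0.8 0 0 0", "gripper": 1}}

```text
time_s: 33.82
position: [0.5199, 0.3038, 0.1761]
tcp_rot: [[-0.958, -0.288, -0.001], [-0.288, 0.958, -0.0], [0.001, -0.0, -1.0]]
force: [1.3, 0.6, -0.6]
opening: 1.0
grasp_force: 0.0
```

Request:
{"fn": "apply_moves", "kwargs": {"plan": "0 0.3 -0.3 0 0 0; 0 -0.4 -0.1 0 0 0; 0 -0.7 0 0 0 0; 0 -0.7 0 0 0 0; 0 -0.7 0 0 0 0; 0 -0.7 0 0 0 0; 0 -0.7 0 0 0 0; 0 -0.5 0 0 0 0; 0 0 0 0 0 0; 0 0 0 0 0 0"}}

```text
time_s: 34.65
position: [0.5798, 0.1063, 0.1946]
tcp_rot: [[-0.958, -0.285, 0.0], [-0.285, 0.958, 0.0], [-0.001, 0.0, -1.0]]
force: [-0.6, 0.6, 0.6]
opening: 1.001
grasp_force: 0.0
```

```bash
python3 - <<'E'
from m import *
s=bot.read_state();print(s["position"],s["opening"],s["force"])
a=capture("top")[130:260,110:440,::-1];b=capture("scene")[150:310,100:430,::-1]
cv2.imwrite("pics/p8.png",np.vstack([cv2.resize(a,(660,260),interpolation=cv2.INTER_CUBIC),cv2.resize(b,(660,320),interpolation=cv2.INTER_CUBIC)]))
E
```

```text
[0.57982367 0.10632537 0.19462025] 1.000992689722757 [-0.64043053  0.64479358  0.6472845 ]
```

View pics/p8.png

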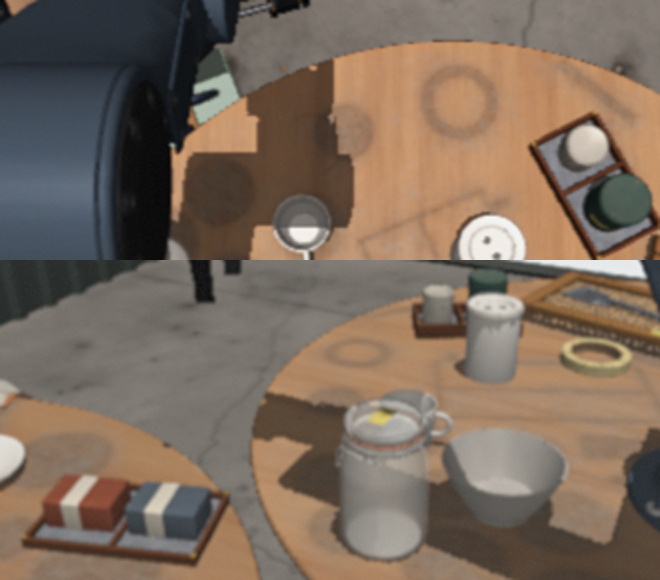

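All four pieces are in place. The tins stand in their bays at the top right, and both bars lie flat, one in each soap-tray bay at the bottom left. The jar, cup and canister haven't moved, and the arm is clear.

```bash
python3 -c "
from rig import bot
print(bot.hand_in())"
```

```text
the job is handed in; nothing more can be done
None
```

The job is handed in at about 35 s of the 120 s limit: both tins stand upright in their matching bays, one soap bar lies flat in each bay of the shallow tray, and the jar, cup and canister were left where they stood.

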